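# Seat the missing post of a plate rack by feel

### The arm

A 7-joint arm with a two-finger parallel gripper is mounted at the origin on the work surface. World frame = base frame: x ahead of the robot, y to its left, z up, the work surface at z = 0. Lengths are in m, angles in rad, forces in N, time in s.
With the tool pointing down it reaches from about 0.4 to 0.85 m from the base axis. Payload 6.9 kg.
Tool frame: the origin (TCP) lies at the centre of the arm's flange, where the gripper is bolted on; the fingertips stand 173 mm ahead of it and the grasp point (between the pads) lies 155 mm ahead of it; z points along the fingers, y is the line along which they close (so a half turn about z gives the same grasp; the last joint's range is limited). The gripper opens to 85 mm and grips with 20 to 120 N. Pads are 22 mm wide; open, the fingers measure 114 mm over their backs; the gripper's body (76 mm by 85 mm) begins 54 mm behind the grasp point. The pads swing forward as they close: fully open they stand 13 mm farther back than shut.
Start: joints at [1.298, 0.507, -0.238, 1.5, 0.126, 1.149, -0.155], TCP at [0.231, -0.581, 0.405] pointing down, gripper open.
Joint ranges: [-3.08, 3.08], [-0.24, 2.05], [-1.43, 1.35], [0, 2.5], [-1.52, 4.66], [0.17, 1.96], [-2.89, 2.89]. Speed limits (rad/s): [2.39, 2.39, 3.14, 3.14, 3.14, 3.14, 3.14].

### API

Orientations are given as a unit quaternion [x, y, z, w].
In Python, from station import manip gives the robot as it stands.
- The arm moves only by the shell command python3 -m handwheel 'ROWS'. ROWS is text: rows parted by semicolons, each of 7 numbers parted by spaces: the opening, from 0 (shut) to 1 (fully open), then the shift along the tool's x, y, z in mm, then the turn, a rotation vector about the tool's x, y, z in degrees. A call has 1 to 12 rows; each row shifts and turns the commanded pose from where the row before left it, along the tool's axes as they then stand; what a row does not reach is not made up. A row lasts 1/8 s, in which the tool goes at most 62.5 mm and 10.7 degrees, less where a joint would pass 70% of its speed; a pose out of reach is approached as far as the arm can. A call with a gripper value outside its range is refused whole. The fingers move at their own pace and stop on an object; the grip force is fixed at half the most. Time passes only in rows, so rows that do not move let the fingers close. It gives the time, the measured TCP pose, the force, the opening and the grip force at its end, in the units of the state.
- manip.state(): the state, without advancing time (a new reading comes with each control period).
- manip.read_camera(name): name is "scene" or "top"; returns (picture, depth): 480x640x3 uint8, blue, green, red; 480x640 float32, m along the optical axis (not along the pixel's ray), 0 where there is no reading.
- manip.camera_info(name): a dict with "camera_matrix" (3x3 intrinsics, pixels), "dist" ([k1, k2, p1, p2, k3] as OpenCV has them; the pictures are not rectified), "R" (3x3) and "t" (3): a world point X has camera coordinates R X + t. Camera axes: x right, y down, z forward; pixel columns grow to the right and rows downward; lengths in m; the calibration is good to about 2 mm. A picture is of the moment at which its call begins. camera_info takes no time and is no camera call.
- manip.job_done(): hands the job in; it is judged then, once.
The state is a dict: "time": time; "joints": joint angles; "joint_vel": joint speeds; "joint_torque": joint torques, N m; "tcp_pos": TCP position; "orientation": TCP orientation; "force": force on the tool from outside, world axes, zero at the start; "moment": the same for the moment, N m; "width": finger opening in m; "finger_force": force on a finger pad.
Only numpy, scipy, OpenCV 4.12 (cv2) and the standard library are available. Lean on these libraries where they do the work, as an engineer would, in place of code of your own. Each camera call takes 0.05 s, during which the arm holds its last target. There are 200 camera calls.

### The job

Take the square post out of its storage block, set its pin down lightly on the plain strip of the plate rack right beside one of the two end blocks, and slide it along the strip until it drops into the one unmarked blind hole. Push it fully home so that it stands upright with its collar on the strip, and let go. Press on the rack gently throughout (under about 25 N) and leave the round post and the crockery undisturbed.

Things in the scene. Friction and masses are not known exactly. Their poses are not given: they have to be found in the camera images.
- rack: wooden plate rack, fixed to the table, 270 mm long (x) and 90 mm wide (y). Two end blocks, 46 mm high, fill x = 90 to 135 mm and -135 to -90 mm over the whole width. Between them a flat bare strip (see strip_mid), with a lower rail, 20 mm high, on each side. Origin: on the table under the rack's middle, z up.
- strip_mid (a point): top of the strip at the rack's middle, 32 mm above the rack's origin; axes as the rack's. The strip is 50 mm wide and stiff (90 N to shift it along x); its ends may stick out past the end blocks by 40 mm. One blind hole, 13.5 mm wide, 26 mm deep, sharp-edged, lies on the centre line (y = 0) anywhere from x = -40 to 40 mm; its place is not measured.
- post: square wooden post, 60 to 130 g: shaft 26 x 26 mm, top 66 mm above the origin, on a collar 34 x 34 mm, 8 mm thick, with a pin below. Origin: centre of the collar's underside, z up, x and y square to the faces. At the start upright in one hole of the storage block, collar on the block's top, yaw within 0.5 rad of the block's.
- post_tip (a point): centre of the flat tip of the square post's pin, 22 mm below the post's origin. The pin is round, 12 mm in diameter, 22 mm long, tapering over its last 5 mm to a tip 7 mm wide.
- block: wooden storage block, fixed, 80 mm (x) x 170 mm (y) x 36 mm high, with two upright holes 20 mm wide and 28 mm deep at y = -45 and 45 mm, one holding the square post, the other the round one (which is which varies). Origin: centre of its underside.
- spare: the round post, not wanted: shaft 28 mm in diameter, its top 56 mm above the origin, round collar 36 mm in diameter, pin 16 mm (too thick for the rack). Stands in the storage block's other hole. Origin: centre of the collar's underside.
- mug: white mug, 80 mm in diameter, 95 mm high, handle to its +y; origin at the centre of its underside. Leave it.
- bowl: white bowl, 130 mm across, 55 mm high; origin at the centre of its underside. Leave it.
- tumbler: drinking glass, 66 mm in diameter, 90 mm high; origin at the centre of its underside. Leave it.
- jar: small glass jar with a steel lid, 56 mm in diameter, 75 mm high; origin at the centre of its underside. Leave it.
Mind the look-alikes: they are no part of the job. What is shaped like the post but black or yellow is not meant.

How it is judged:
By the outcome, as a careful person would: the job done as asked, in the order asked, and still so for the second after the job is handed in, with the robot touching nothing.
It also fails if it takes over 64 s, if anything falls off the work surface, if the arm or the gripper's body presses on something with over 40 N, if the wrist force passes 120 N, or if a joint passes its speed limit or range.

## Working session

There is one attempt and no reset: what is moved stays moved. The work goes in short steps, Python scripts to look and compute and a shell command to move; the robot and the scene stay as the last step left them, time stands still between calls to the robot, and variables do not carry over. Pictures are saved under pics/ and viewed, at most 10 in all, crops included, and the job is handed in when it is done.

```bash
mkdir -p pics; ls; python3 - <<'E'
from station import manip
import cv2,numpy as np
s=manip.state();print({k:np.round(v,3).tolist() for k,v in s.items()})
for n in("scene","top"):
    p,d=manip.read_camera(n);cv2.imwrite(f"pics/{n}0.png",p);np.save(f"pics/{n}0.npy",d)
    i=manip.camera_info(n);print(n,{k:np.round(v,4).tolist() for k,v in i.items()}, (d==0).mean())
E
```

```text
pics
{'time': 0.0, 'joints': [1.298, 0.508, -0.238, 1.501, 0.126, 1.149, -0.155], 'joint_vel': [0.001, 0.002, 0.001, -0.001, 0.001, 0.001, 0.001], 'joint_torque': [0.001, -62.061, -2.187, -24.965, 0.013, 0.012, -0.0], 'tcp_pos': [0.231, -0.581, 0.404], 'orientation': [0.982, 0.188, -0.0, -0.001], 'force': [0.637, -0.567, 1.099], 'moment': [-0.007, 0.049, -0.016], 'finger_force': 0.0, 'width': 0.086}
scene {'camera_matrix': [[572.3998, 0.0, 319.2472], [0.0, 572.3998, 239.0031], [0.0, 0.0, 1.0]], 'dist': [0.0617, 0.0, 0.0, 0.0, 0.0], 'R': [[-0.292, 0.9562, -0.019], [0.7286, 0.2095, -0.6521], [-0.6196, -0.2043, -0.7579]], 't': [0.1841, -0.353, 1.5546]} 0.00404296875
top {'camera_matrix': [[522.1294, 0.0, 318.3388], [0.0, 522.1294, 243.4055], [0.0, 0.0, 1.0]], 'dist': [-0.0725, 0.0, 0.0, 0.0, 0.0], 'R': [[-0.0246, -0.9997, -0.0002], [-0.9971, 0.0245, -0.0726], [0.0726, -0.0015, -0.9974]], 't': [-0.005, 0.5639, 1.1628]} 0.0040494791666666665
```

View pics/scene0.png

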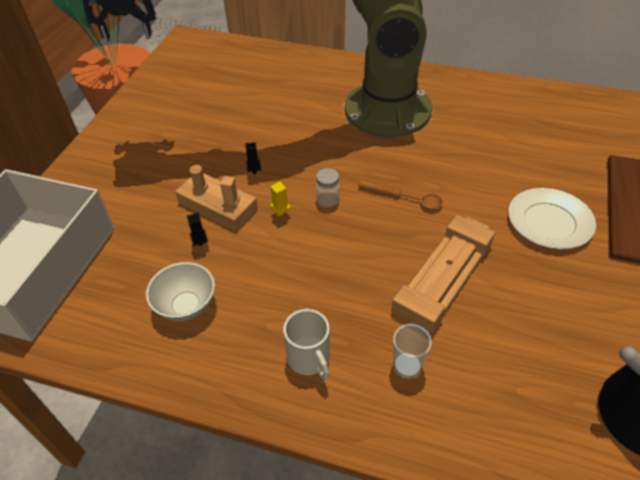

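View pics/top0.png

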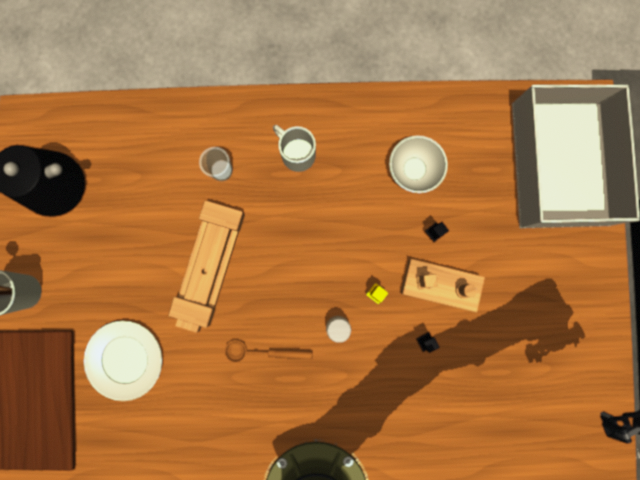

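The scene view shows the storage block at (217,200) with a square post at (229,192) and a round one at (198,180). The rack is at (445,270), with a dark hole at (449,262). In the top view the square post is at (428,280), the round one at (463,289), the rack at (207,265) and its hole at (203,271). The black look-alikes at top (435,230) and (428,342) and the yellow one at (377,294) are not meant. Next I'll measure heights and take an enlarged crop to confirm.

```bash
cat > h.py <<'E'
import numpy as np,cv2
from station import manip
def ray(n,uv,z):
    i=manip.camera_info(n);K,D,R,t=[np.array(i[k],float) for k in("camera_matrix","dist","R","t")]
    q=cv2.undistortPoints(np.array(uv,float).reshape(-1,1,2),K,D)[:,0]
    d=np.c_[q,np.ones(len(q))]@R; c=-R.T@t
    return c+d*((z-c[2])/d[:,2])[:,None]
def cloud(n,d):
    i=manip.camera_info(n);K,D,R,t=[np.array(i[k],float) for k in("camera_matrix","dist","R","t")]
    v,u=np.mgrid[:480,:640]
    q=cv2.undistortPoints(np.stack([u,v],-1).reshape(-1,1,2).astype(float),K,D)[:,0]
    return ((np.c_[q,np.ones(len(q))]*d.reshape(-1,1)-t)@R).reshape(480,640,3)
def proj(n,X):
    i=manip.camera_info(n);R=np.array(i["R"],float)
    return cv2.projectPoints(np.array(X,float).reshape(-1,1,3),cv2.Rodrigues(R)[0],np.array(i["t"],float),np.array(i["camera_matrix"],float),np.array(i["dist"],float))[0][:,0]
E
python3 - <<'E'
from h import *
d=np.load("pics/top0.npy");p=cv2.imread("pics/top0.png")
X=cloud("top",d);Z=X[...,2]
def rect(u0,u1,v0,v1,z0,z1,name):
    m=np.zeros(Z.shape,np.uint8);m[v0:v1,u0:u1]=((Z>z0)&(Z<z1))[v0:v1,u0:u1]
    c=max(cv2.findContours(m,0,2)[0],key=cv2.contourArea)
    z=np.median(Z[m>0]);w=ray("top",c[:,0],z)[:,:2]*1000
    r=cv2.minAreaRect(w.astype(np.float32));print(name,"z",round(z*1000,1),np.round(r[0],1),np.round(r[1],1),round(r[2],1),"n",m.sum())
print("table z",np.median(Z[380:400,200:260]))
rect(395,490,250,320,.025,.045,"block")
rect(395,445,255,300,.09,.115,"sq top")
rect(445,490,265,310,.08,.105,"round top")
rect(160,250,190,340,.012,.06,"rack all")
rect(160,250,250,340,.041,.055,"endA")
rect(160,250,190,250,.041,.055,"endB")
rect(160,250,190,340,.026,.038,"strip")
for n,u,v in(("mug",297,150),("tumbler",216,163),("jar",338,328),("bowl",418,165),("yellow",377,294),("blk",435,230),("blk2",428,342)):print(n,np.round(X[v,u]*1000))
a=cv2.resize(p[240:320,385:495],None,fx=5,fy=5,interpolation=cv2.INTER_CUBIC)[:, :550]
b=cv2.resize(p[190:340,155:255],(400,600),interpolation=cv2.INTER_CUBIC)
s=cv2.imread("pics/scene0.png");c=cv2.resize(s[150:240,170:265],None,fx=4,fy=4,interpolation=cv2.INTER_CUBIC)
im=np.zeros((600,800,3),np.uint8);im[:,:400]=b;im[:240,400:]=cv2.resize(p[245:315,395:495],(400,280))[:240];im[240:,400:780]=c
cv2.imwrite("pics/crop1.png",im)
E
```

```text
table z 0.000901977283743924
block z 36.6 [ 461.5 -295.8] [172.3  80.7] 74.5 n 2263
sq top z 102.1 [ 473.4 -250.3] [25.8 28.2] 6.5 n 165
round top z 91.7 [ 449. -337.] [30.3 25.5] 88.3 n 153
rack all z 33.5 [516.4 236. ] [ 97.4 287.9] 71.8 n 4837
endA z 46.8 [417.8 268.2] [90.  43.5] 71.9 n 780
endB z 46.8 [630.4 198. ] [91.  45.2] 71.8 n 806
strip z 32.8 [524.2 235.9] [ 58.6 182.4] 70.6 n 2013
mug [785.  26.   4.]
tumbler [759. 215.   5.]
jar [377. -56.  75.]
bowl [ 741. -255.    9.]
yellow [ 448. -141.   88.]
blk [ 581. -270.   89.]
blk2 [ 344. -246.   90.]
```

View pics/crop1.png

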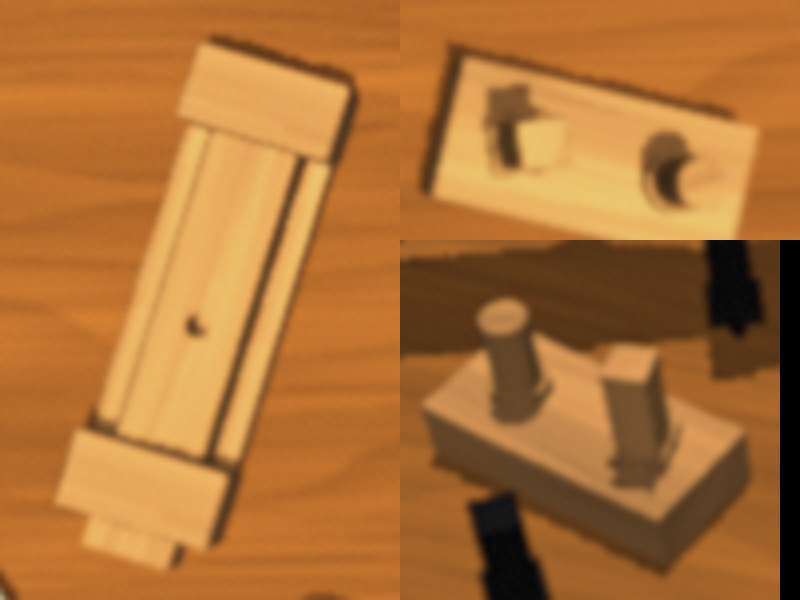

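The crop confirms it: the square-topped wooden post at top (428,280), nearer the robot's left, is the one meant. The round one at (463,289) is the spare. There is one dark hole in the strip, at top (204,271). I'll squeeze the post twice at right angles to centre it in the gripper.

```bash
cat >> h.py <<'E'
from scipy.spatial.transform import Rotation as Ro
def go(x,y,z,yawy):
    """delta (mm, deg) in tool axes to TCP x,y,z mm, tool down, tool y at yawy deg; shift given in the TARGET orientation axes"""
    s=manip.state();C=Ro.from_quat(s["orientation"])
    a=np.radians(yawy);Y=np.array([np.cos(a),np.sin(a),0]);Zt=np.array([0,0,-1.]);T=Ro.from_matrix(np.c_[np.cross(Y,Zt),Y,Zt])
    d=np.array([x,y,z])-np.array(s["tcp_pos"])*1000
    print("now",np.round(np.array(s["tcp_pos"])*1000,1),"rot",np.round((C.inv()*T).as_rotvec(degrees=True),1),"shift target axes",np.round(T.inv().apply(d),1),"shift present axes",np.round(C.inv().apply(d),1),"t",s["time"])
E
python3 - <<'E'
from h import *
go(473.4,-251,330,-83.5)
h=ray("top",[[204.2,271.5]],.032)[0]*1000
c=np.array([524.1,233.1]);a=np.radians(-18.2);e=np.array([np.cos(a),np.sin(a)]);n=np.array([-e[1],e[0]])
print("hole",h,"rack x,y",(h[:2]-c)@e,(h[:2]-c)@n)
# edges of strip + hole, both views, rectified samples
for nme in("top","scene"):
    p=cv2.imread(f"pics/{nme}0.png").astype(np.float32)
    gx,gy=np.meshgrid(np.arange(-90,90.5,.5),np.arange(-45,45.5,.5))
    W=np.c_[c+gx.reshape(-1,1)*e+gy.reshape(-1,1)*n,np.full(gx.size,32.)]/1000
    q=proj(nme,W).astype(np.float32).reshape(gx.shape+(2,))
    cv2.imwrite(f"pics/rect_{nme}.png",cv2.remap(p,q[...,0],q[...,1],cv2.INTER_CUBIC))
a=cv2.imread("pics/rect_top.png");b=cv2.imread("pics/rect_scene.png")
cv2.imwrite("pics/rect.png",cv2.resize(np.vstack([a,b]),None,fx=1.6,fy=1.6))
E
```

```text
now [ 231.  -580.6  403.9] rot [-0.1  0.  15.2] shift target axes [ 278.2 -300.    73.9] shift present axes [ 347.1 -216.5   74.3] t 0.1
hole [505.92196118 238.74148422  32.        ] rack x,y -19.030661346013446 -0.318383938041336[ WARN:0@1.130] global loadsave.cpp:1063 imwrite_ Unsupported depth image for selected encoder is fallbacked to CV_8U.
```

View pics/rect.png

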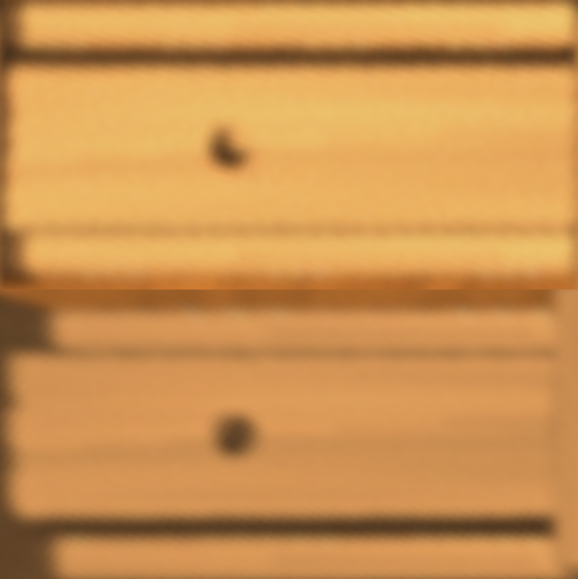

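In the rectified strip views the hole sits at rack x ≈ -17.5 and y ≈ +0.8, at (229,148) in the top half and (235,436) in the scene half. I'm moving now.

```bash
python3 -m handwheel '0.65 0 0 0 0 0 7.6; 0.65 0 0 0 0 0 7.6; 0.65 40 -43 0 0 0 0; 0.65 40 -43 0 0 0 0; 0.65 40 -43 0 0 0 0; 0.65 40 -43 0 0 0 0; 0.65 40 -43 10 0 0 0; 0.65 40 -43 30 0 0 0; 0.65 38 -42 34 0 0 0; 0.65 0 0 0 0 0 0; 0.65 0 0 0 0 0 0'; python3 -c "
from h import *
go(473.4,-251,237,-83.5)
print(manip.state()['width'])"
```

```text
time: 1.48
tcp_pos: [0.4696, -0.2564, 0.3338]
orientation: [0.998, 0.057, -0.001, -0.0]
force: [-0.4, -0.2, -0.0]
width: 0.0555
finger_force: 0.0
now [ 469.6 -256.4  333.8] rot [-0.   0.1  0. ] shift target axes [ 4.4 -4.9 96.8] shift present axes [ 4.5 -4.9 96.8] t 1.475
0.055491330004265406
```

```bash
python3 -m handwheel '0.65 4.4 -4.9 0 0 0 0; 0.65 0 0 20 0 0 0; 0.65 0 0 20 0 0 0; 0.65 0 0 0 0 0 0;0.65 0 0 0 0 0 0'; python3 -c "
from h import *
go(473.4,-251,237,-83.5)
p,d=manip.read_camera('scene');cv2.imwrite('pics/s1.png',cv2.resize(p[60:260,120:320],(600,600),interpolation=cv2.INTER_CUBIC))"
```

```text
time: 2.1
tcp_pos: [0.4736, -0.2513, 0.295]
orientation: [0.998, 0.056, 0.001, 0.0]
force: [-0.2, -0.3, -0.1]
width: 0.0556
finger_force: 0.0
now [ 473.6 -251.3  295. ] rot [ 0.  -0.1 -0.1] shift target axes [-0.2 -0.4 58. ] shift present axes [-0.2 -0.4 58. ] t 2.1
```

View pics/s1.png

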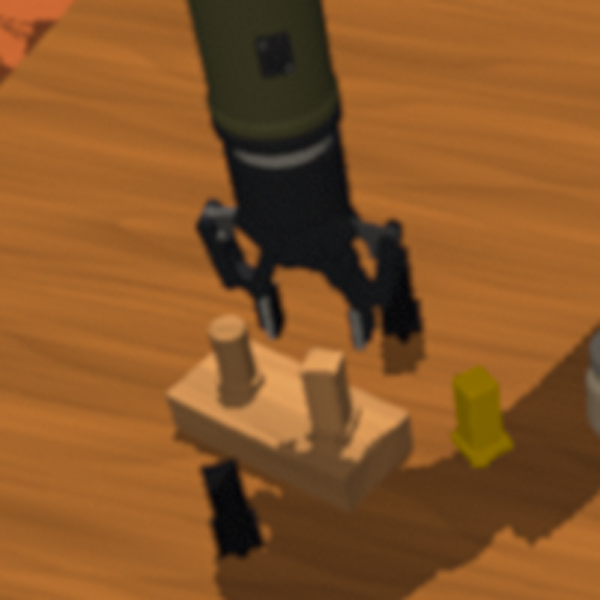

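The open fingers, with tips at (270,325) and (362,335), straddle the square post at (325,390). The round post at (233,350) stays clear. Lowering and squeezing.

```bash
python3 -m handwheel '0.65 0 0 20 0 0 0; 0.65 0 0 20 0 0 0; 0.65 0 0 18 0 0 0; 0.65 0 0 0 0 0 0; 0.65 0 0 0 0 0 0; 0 0 0 0 0 0 0;0 0 0 0 0 0 0;0 0 0 0 0 0 0;0 0 0 0 0 0 0;0 0 0 0 0 0 0;0 0 0 0 0 0 0'; python3 -c "
from h import *
go(473.4,-251,237,6.5)"
```

```text
time: 3.52
tcp_pos: [0.4739, -0.251, 0.237]
orientation: [0.998, 0.057, 0.001, 0.0]
force: [-0.7, -0.0, 6.2]
width: 0.0254
finger_force: 59.2
now [ 473.9 -251.   237. ] rot [  0.1  -0.  -90. ] shift target axes [ 0.  -0.5  0. ] shift present axes [-0.5 -0.   0. ] t 3.525
```

```bash
python3 -m handwheel '0.65 0 0 0 0 0 0;0.65 0 0 0 0 0 0;0.65 0 0 0 0 0 0; 0.65 0 0 0 0 0 -10; 0.65 0 0 0 0 0 -10; 0.65 0 0 0 0 0 -10; 0.65 0 0 0 0 0 -10; 0.65 0 0 0 0 0 -10; 0.65 0 0 0 0 0 -10; 0.65 0 0 0 0 0 -10; 0.65 0 0 0 0 0 -10; 0.65 0 0 0 0 0 -10'; python3 -c "
from h import *
go(473.9,-251,237,6.5);print(manip.state()['width'])"
```

```text
time: 5.03
tcp_pos: [0.4735, -0.2508, 0.236]
orientation: [0.664, 0.748, -0.0, -0.0]
force: [0.5, -0.4, -1.1]
width: 0.0555
finger_force: 0.0
now [ 473.5 -250.8  236. ] rot [-0.  -0.   0.3] shift target axes [-0.2  0.4 -1. ] shift present axes [-0.2  0.4 -1. ] t 5.025
0.055488103810118275
```

```bash
python3 -m handwheel '0 0 0 0 0 0 0;0 0 0 0 0 0 0;0 0 0 0 0 0 0;0 0 0 0 0 0 0;0 0 0 0 0 0 0;0 0 0 -10 0 0 0; 0 0 0 -20 0 0 0; 0 0 0 -30 0 0 0; 0 0 0 -40 0 0 0; 0 0 0 -40 0 0 0; 0 0 0 0 0 0 0'; python3 -c "
from h import *
go(448.4,258.9,376,-18.2);print(manip.state()['width'])
p,d=manip.read_camera('scene');cv2.imwrite('pics/s2.png',cv2.resize(p[30:230,120:320],(600,600),interpolation=cv2.INTER_CUBIC))"
```

```text
time: 6.4
tcp_pos: [0.4744, -0.2504, 0.3796]
orientation: [0.666, 0.746, 0.001, 0.003]
force: [0.2, -0.8, -1.5]
width: 0.0254
finger_force: 59.1
now [ 474.4 -250.4  379.6] rot [ 0.3  0.1 24.7] shift target axes [ 475.7 -183.8    3.6] shift present axes [508.9  31.8   2.1] t 6.4
0.02542942555910573
```

View pics/s2.png

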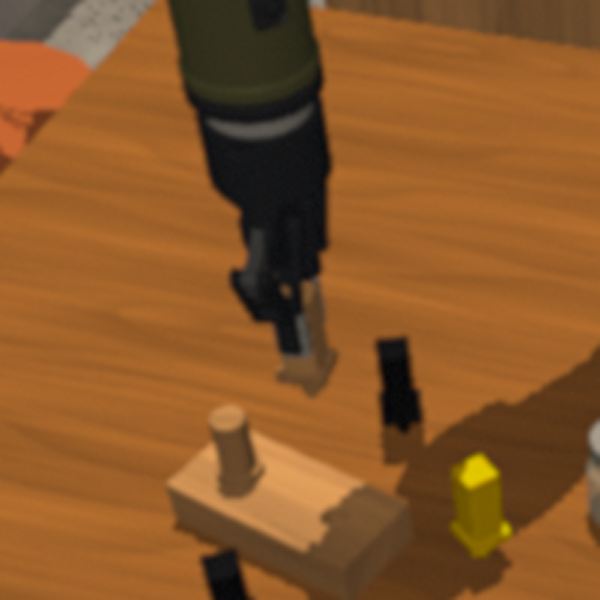

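The square post hangs upright in the gripper, collar at (310,375), and the round post is still in place at (235,450). Moving to the rack.

```bash
python3 -m handwheel '0 0 0 0 0 0 8.2;0 0 0 0 0 0 8.2;0 0 0 0 0 0 8.3;0 40 -15 0 0 0 0;0 55 -21 0 0 0 0;0 55 -21 0 0 0 0;0 55 -21 0 0 0 0;0 55 -21 0 0 0 0;0 55 -21 0 0 0 0;0 55 -21 0 0 0 0;0 55 -21 0 0 0 0;0 50 -21 0 0 0 0'; python3 -m handwheel '0 0 0 0 0 0 0;0 0 0 0 0 0 0;0 0 0 0 0 0 0'; python3 -c "
from h import *
go(448.4,258.9,300,-18.2)"
```

```text
time: 7.95
tcp_pos: [0.4475, 0.2593, 0.375]
orientation: [0.81, 0.586, -0.001, -0.0]
force: [1.0, 0.3, -1.2]
width: 0.0255
finger_force: 59.1
time: 8.32
tcp_pos: [0.4484, 0.256, 0.3755]
orientation: [0.811, 0.585, -0.001, 0.0]
force: [0.3, -1.2, -1.9]
width: 0.0255
finger_force: 59.2
now [448.4 256.  375.5] rot [-0.   0.1 -0.1] shift target axes [ 2.7 -0.9 75.5] shift present axes [ 2.8 -0.9 75.5] t 8.325
```

```bash
python3 -m handwheel '0 2.7 -0.9 0 0 0 0;0 0 0 25 0 0 0;0 0 0 30 0 0 0;0 0 0 30 0 0 0;0 0 0 25 0 0 0;0 0 0 0 0 0 0;0 0 0 0 0 0 0;0 0 0 0 0 0 0'; python3 -c "
from h import *
go(448.4,258.9,255,-18.2)
p,d=manip.read_camera('scene');print(proj('scene',[[.4484,.2589,.043],[.4484,.2589,.033]]))
cv2.imwrite('pics/s3f.png',p)
cv2.imwrite('pics/s3.png',cv2.resize(p[180:340,370:530],(600,600),interpolation=cv2.INTER_CUBIC))"
```

```text
time: 9.32
tcp_pos: [0.4484, 0.2607, 0.2673]
orientation: [0.81, 0.586, 0.001, 0.0]
force: [0.3, -0.3, -1.2]
width: 0.0253
finger_force: 59.2
now [448.4 260.7 267.3] rot [ 0.1 -0.1 -0. ] shift target axes [-1.7  0.6 12.3] shift present axes [-1.7  0.5 12.2] t 9.325
[[463.90287218 238.96621006]
 [463.07332324 242.09204186]]
```

View pics/s3.png

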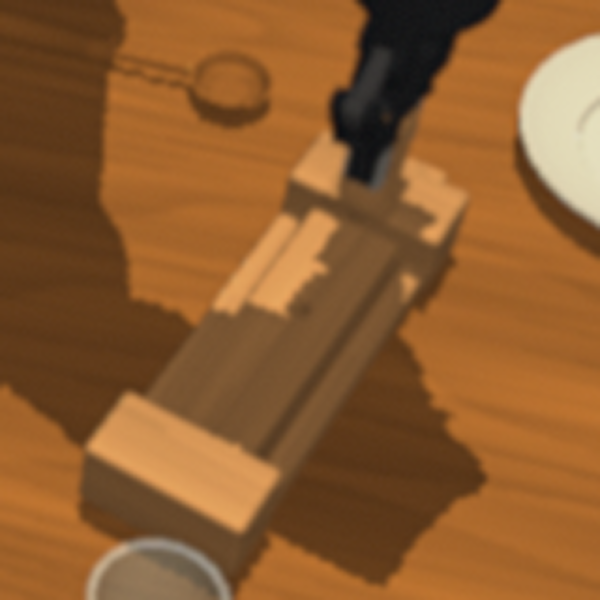

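The pin hangs over the strip at the robot-side end block, near (350,215) in the crop, with the strip and hole ahead of it. Lowering gently.

```bash
python3 -m handwheel '0 0 0 8 0 0 0;0 0 0 0 0 0 0;0 0 0 0 0 0 0'; python3 -c "
from h import *
go(448.4,258.9,255,-18.2)"; python3 -m handwheel '0 0 0 1 0 0 0;0 0 0 1 0 0 0;0 0 0 0 0 0 0'; python3 -c "
from h import *
go(448.4,258.9,255,-18.2)"
```

```text
time: 9.75
tcp_pos: [0.448, 0.2605, 0.258]
orientation: [0.81, 0.586, -0.0, -0.0]
force: [0.4, 0.9, -1.2]
width: 0.0252
finger_force: 59.2
now [448.  260.5 258. ] rot [-0.  0.  0.] shift target axes [-1.4  0.9  3. ] shift present axes [-1.4  0.9  3. ] t 9.75
time: 10.12
tcp_pos: [0.448, 0.2605, 0.256]
orientation: [0.81, 0.586, -0.0, -0.0]
force: [0.2, 0.1, -1.4]
width: 0.0254
finger_force: 59.2
now [448.  260.5 256. ] rot [-0.  0.  0.] shift target axes [-1.4  0.8  1. ] shift present axes [-1.4  0.8  1. ] t 10.125
```

```bash
python3 -m handwheel '0 -1.4 0.8 0 0 0 0;0 0 0 0 0 0 0;0 0 0 0.6 0 0 0;0 0 0 0 0 0 0'; for i in 1 ; do python3 -m handwheel '0 0 0 0.5 0 0 0;0 0 0 0 0 0 0';done;  python3 -m handwheel '0 0 0 0.5 0 0 0;0 0 0 0 0 0 0'
```

```text
time: 10.62
tcp_pos: [0.4484, 0.2589, 0.2555]
orientation: [0.81, 0.586, -0.0, -0.0]
force: [0.2, 0.0, 0.2]
width: 0.0254
finger_force: 59.2
time: 10.88
tcp_pos: [0.4484, 0.2589, 0.255]
orientation: [0.81, 0.586, -0.0, -0.0]
force: [0.0, -0.2, -0.8]
width: 0.0258
finger_force: 59.2
time: 11.12
tcp_pos: [0.4484, 0.2589, 0.2545]
orientation: [0.81, 0.586, -0.0, -0.0]
force: [-0.6, 0.5, -0.6]
width: 0.0255
finger_force: 59.2
```

```bash
python3 -m handwheel '0 0 0 0.4 0 0 0;0 0 0 0 0 0 0'; python3 -m handwheel '0 0 0 0.4 0 0 0;0 0 0 0 0 0 0'; python3 -m handwheel '0 0 0 0.3 0 0 0;0 0 0 0 0 0 0'
```

```text
time: 11.38
tcp_pos: [0.4483, 0.2589, 0.2541]
orientation: [0.81, 0.586, -0.0, -0.0]
force: [-0.2, 0.5, -0.5]
width: 0.0259
finger_force: 59.2
time: 11.62
tcp_pos: [0.4483, 0.259, 0.2539]
orientation: [0.81, 0.586, 0.0, 0.0]
force: [-1.0, -0.8, 3.7]
width: 0.0253
finger_force: 59.8
time: 11.88
tcp_pos: [0.4483, 0.259, 0.2539]
orientation: [0.81, 0.586, 0.0, 0.0]
force: [-0.9, -1.0, 6.3]
width: 0.025
finger_force: 60.3
```

In contact at about 7 N. Sliding along +tool y.

```bash
python3 -m handwheel '0 0 2 0 0 0 0;0 0 3 0 0 0 0;0 0 4 0 0 0 0;0 0 4 0 0 0 0;0 0 4 0 0 0 0;0 0 3 0 0 0 0'; python3 -c "
from h import *
s=manip.state();print(s['moment']);go(507.5,239.5,254,-18.2)"
```

```text
time: 12.62
tcp_pos: [0.4664, 0.2537, 0.2539]
orientation: [0.81, 0.587, 0.0, -0.001]
force: [-5.1, 0.2, 7.2]
width: 0.0251
finger_force: 60.3
[ 0.44466876  1.41856004 -0.00643416]
now [466.4 253.7 253.9] rot [-0.1 -0.1  0.1] shift target axes [-0.7 43.4 -0.1] shift present axes [-0.7 43.4 -0.2] t 12.625
```

```bash
python3 -m handwheel '0 -0.2 4 0 0 0 0;0 -0.2 4 0 0 0 0;0 -0.2 4 0 0 0 0;0 0 4 0 0 0 0;0 0 4 0 0 0 0;0 0 4 0 0 0 0;0 0 4 0 0 0 0;0 0 3 0 0 0 0'; python3 -c "
from h import *
go(507.5,239.5,254,-18.2)"
```

```text
time: 13.62
tcp_pos: [0.4957, 0.2435, 0.2539]
orientation: [0.81, 0.587, -0.0, -0.001]
force: [-6.0, 1.7, 7.1]
width: 0.0255
finger_force: 60.3
now [495.7 243.5 253.9] rot [-0.1 -0.1  0.1] shift target axes [-0.1 12.4 -0.1] shift present axes [-0.2 12.4 -0.1] t 13.625
```

```bash
python3 -m handwheel '0 0 2 0 0 0 0;0 0 2 0 0 0 0;0 0 2 0 0 0 0'; python3 -m handwheel '0 0 1.5 0 0 0 0;0 0 1.5 0 0 0 0'; python3 -m handwheel '0 0 1 0 0 0 0;0 0 1 0 0 0 0'; python3 -c "
from h import *
go(507.5,239.5,254,-18.2)"
```

```text
time: 14.0
tcp_pos: [0.5013, 0.2417, 0.2538]
orientation: [0.81, 0.587, -0.0, -0.001]
force: [-5.7, 1.7, 6.0]
width: 0.0255
finger_force: 60.2
time: 14.25
tcp_pos: [0.5046, 0.2404, 0.2536]
orientation: [0.81, 0.587, 0.0, -0.001]
force: [-1.6, 1.0, 1.5]
width: 0.0251
finger_force: 59.5
time: 14.5
tcp_pos: [0.5074, 0.2386, 0.2531]
orientation: [0.81, 0.586, -0.0, 0.0]
force: [0.5, -0.2, -1.7]
width: 0.0251
finger_force: 59.1
now [507.4 238.6 253.1] rot [ 0.  0. -0.] shift target axes [ 0.9 -0.1 -0.9] shift present axes [ 0.9 -0.1 -0.9] t 14.5
```

The vertical force has gone, so the tip is over the hole. Easing it in.

```bash
python3 -m handwheel '0 0 0 1 0 0 0;0 0 0 0 0 0 0'; python3 -m handwheel '0 0 0 1 0 0 0;0 0 0 0 0 0 0'; python3 -m handwheel '0 0 0 1 0 0 0;0 0 0 0 0 0 0'
```

```text
time: 14.75
tcp_pos: [0.5071, 0.2389, 0.2522]
orientation: [0.81, 0.586, -0.0, -0.0]
force: [-0.2, 0.1, -1.4]
width: 0.0253
finger_force: 59.1
time: 15.0
tcp_pos: [0.507, 0.239, 0.2513]
orientation: [0.81, 0.586, -0.0, -0.0]
force: [0.1, 0.9, -0.8]
width: 0.0254
finger_force: 59.1
time: 15.25
tcp_pos: [0.5071, 0.239, 0.2503]
orientation: [0.81, 0.586, -0.0, -0.0]
force: [-0.1, 0.5, -1.1]
width: 0.0254
finger_force: 59.1
```

```bash
python3 -m handwheel '0 0 0 1 0 0 0;0 0 0 1 0 0 0;0 0 0 0 0 0 0'; python3 -m handwheel '0 0 0 1.5 0 0 0;0 0 0 1 0 0 0;0 0 0 0 0 0 0'
```

```text
time: 15.62
tcp_pos: [0.5071, 0.239, 0.2483]
orientation: [0.81, 0.586, -0.0, -0.0]
force: [-0.4, -0.3, -0.9]
width: 0.0255
finger_force: 59.1
time: 16.0
tcp_pos: [0.5071, 0.239, 0.2458]
orientation: [0.81, 0.586, -0.0, 0.0]
force: [0.2, -0.9, -1.5]
width: 0.0258
finger_force: 59.1
```

```bash
python3 -m handwheel '0 0 0 2 0 0 0;0 0 0 2 0 0 0;0 0 0 0 0 0 0'; python3 -m handwheel '0 0 0 2 0 0 0;0 0 0 2 0 0 0;0 0 0 2 0 0 0;0 0 0 0 0 0 0'; python3 -m handwheel '0 0 0 1 0 0 0;0 0 0 1 0 0 0;0 0 0 0 0 0 0'
```

```text
time: 16.38
tcp_pos: [0.5071, 0.2389, 0.2417]
orientation: [0.81, 0.586, -0.0, -0.0]
force: [0.5, 0.1, -0.9]
width: 0.0254
finger_force: 59.1
time: 16.88
tcp_pos: [0.5071, 0.2389, 0.2357]
orientation: [0.81, 0.586, -0.0, -0.0]
force: [1.0, 0.4, -1.3]
width: 0.0255
finger_force: 59.2
time: 17.25
tcp_pos: [0.5071, 0.239, 0.2338]
orientation: [0.81, 0.586, 0.0, -0.0]
force: [1.3, 1.4, -1.4]
width: 0.0252
finger_force: 59.2
```

```bash
python3 -m handwheel '0 0 0 0.7 0 0 0;0 0 0 0.7 0 0 0;0 0 0 0 0 0 0'; python3 -m handwheel '0 0 0 0.5 0 0 0;0 0 0 0 0 0 0'; python3 -m handwheel '0 0 0 0.5 0 0 0;0 0 0 0 0 0 0'
```

```text
time: 17.62
tcp_pos: [0.5071, 0.239, 0.2324]
orientation: [0.81, 0.586, -0.0, -0.0]
force: [1.1, -0.5, -1.2]
width: 0.0254
finger_force: 59.2
time: 17.88
tcp_pos: [0.5071, 0.239, 0.2321]
orientation: [0.81, 0.586, 0.0, 0.0]
force: [0.2, -1.1, -0.8]
width: 0.0253
finger_force: 59.2
time: 18.12
tcp_pos: [0.507, 0.2391, 0.232]
orientation: [0.81, 0.586, 0.0, 0.0]
force: [-0.9, -1.6, 6.0]
width: 0.0252
finger_force: 60.2
```

The collar has seated: a drop of 21.9 mm, then the force rose. A little more press, then release and back off.

```bash
python3 -m handwheel '0 0 0 0.4 0 0 0;0 0 0 0 0 0 0'; python3 -m handwheel '0.65 0 0 0 0 0 0;0.65 0 0 0 0 0 0;0.65 0 0 0 0 0 0;0.65 0 0 0 0 0 0'; python3 -m handwheel '0.65 0 0 -10 0 0 0;0.65 0 0 -20 0 0 0;0.65 0 0 -40 0 0 0;0.65 0 0 -50 0 0 0;0.65 -50 0 -30 0 0 0;0.65 -60 0 0 0 0 0;0.65 -60 0 0 0 0 0;0.65 -60 0 0 0 0 0;0.65 0 0 0 0 0 0;0.65 0 0 0 0 0 0'; python3 - <<'E'
from h import *
p,d=manip.read_camera('scene');t,e=manip.read_camera('top')
im=np.hstack([cv2.resize(p[200:350,380:530],(400,400)),cv2.resize(t[190:340,140:290],(400,400))]);cv2.imwrite('pics/fin.png',im)
X=cloud('top',e);m=(X[...,2]>.085)&(X[...,2]<.11);m[:190]=0;m[340:]=0;m[:,:160]=0;m[:,250:]=0
print(m.sum(),X[m].mean(0) if m.any() else None,X[m][:,2].std())
E
```

```text
time: 18.38
tcp_pos: [0.507, 0.2391, 0.232]
orientation: [0.81, 0.586, 0.0, 0.0]
force: [-2.2, -1.9, 9.5]
width: 0.0254
finger_force: 60.8
time: 18.88
tcp_pos: [0.5071, 0.239, 0.231]
orientation: [0.81, 0.586, -0.0, -0.0]
force: [-0.3, -0.1, -0.3]
width: 0.0555
finger_force: 0.0
time: 20.12
tcp_pos: [0.4354, 0.0208, 0.3818]
orientation: [0.81, 0.586, 0.001, 0.0]
force: [0.6, 0.7, -1.0]
width: 0.0558
finger_force: 0.0
168 [0.50580328 0.23895259 0.09794221] 0.0035456164168578483
```

View pics/fin.png

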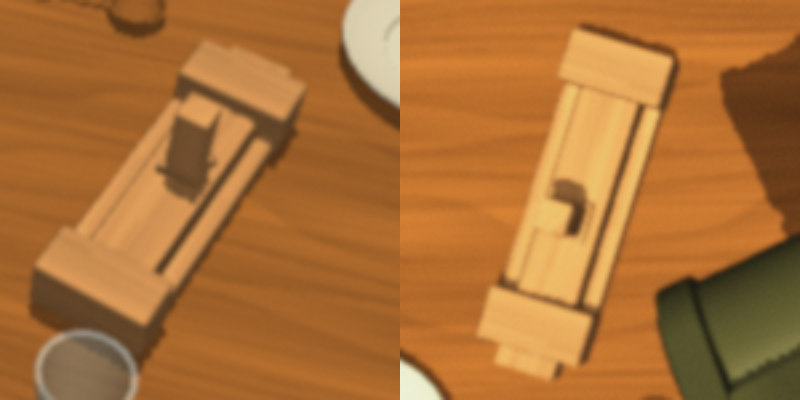

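The post stands upright on the strip, at (190,145) in the scene crop and (555,215) in the top crop. Its collar is down, its top is at about 98 mm as expected, and the gripper is clear.

```bash
python3 -c "
from station import manip
print(manip.job_done())"
```

```text
the job is handed in; nothing more can be done
None
```

The square post was slid along the strip from the robot-side end block into the hole and stands upright with its collar on the strip, released; measured contact force was about 11 N at most, and the job was handed in at about 20 s.

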